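Bring a new pump bottle into use

TASK

Bring the new pump bottle at the wire shelf into use: pull the orange travel clip off the pump's stem and lay it in the large empty compartment of the bamboo tray. Then prime the pump: press its head fully down to the stop twice, letting it come all the way up after each press. Leave the bottle standing upright in its place and do not disturb the cans and the cream jar.

Things in the scene. Friction and masses are not known exactly. Their poses are not given: they have to be found in the camera images.
- rack: Fixed chrome wire shelf on the counter, 360 mm wide (y), 240 deep (x). Wire deck 264 to 272 mm above the counter, front bar 8 mm thick at x = -120 mm; 8 mm legs at x = +-120, y = +-180 mm; a carton and a tin on the rear of the deck, to 312 mm. Origin: on the counter under the middle of the deck; its front (-x) faces the robot, turned up to 0.15 rad.
- pump: Loose teal 300 ml pump bottle, 0.38 kg, on the counter with its axis 2 mm behind to 12 mm in front of the shelf's front bar, deck 86 mm above the head. Origin: centre of its underside, z up. Body 62 mm in diameter to 105 mm high, shoulder, then black collar 34 mm in diameter with flat top at 142 mm; bare stem 9 mm in diameter; head from 160 to 178 mm. Spout along +y, world +y within 0.3 rad.
- head_top (a point): Centre of the flat top of the black pump head (round, 34 mm in diameter, 18 mm thick; a spout 15 mm wide sticks out to 47 mm from the axis). 178 mm above the counter when up, 160 mm when fully down; it moves with the head. The gap between the head's underside and the collar is 18 mm when up.
- pump_head (a joint): How far the pump head is pressed down: 0 up, 0.018 m fully down on its stop (the rigid end of the stroke). A spring pushes it back up: about 4 N at the top, 12 N at the stop. With the travel clip on, it can go only 1.5 mm down.
- clip: Loose orange travel clip, 12 g, 16.5 mm high, resting on the collar around the stem, under the head with 1.5 mm play. C-shaped block 17 mm long, 20 wide, slot 11 wide open to +x; pull tab to -x, which points to world -x within 0.5 rad. Origin: underside, on the stem's axis; z up. Not snapped on: it slides off level along its -x, free of the stem after 15 mm, of head and collar after 30 mm.
- clip_tab (a point): Point in the tab of the clip, 33 mm from the stem's axis, 8 mm above the clip's underside, at mid-height. The tab is 9 mm thick (grip across the clip's y), 13 mm high, and runs from 11 to 44 mm from the stem's axis, so 27 mm of it stand out beyond the pump head.
- tray: Fixed bamboo tray on the counter, 130 mm (x) by 200 mm (y), walls 5 mm thick and 22 mm high, floor 5 mm thick. One large empty compartment on its +y side, two small ones with beads and a brass tin on its -y side. Origin: centre of its underside.
- tray_pocket (a point): Centre of the floor of the large empty compartment, 5 mm above the counter; inside it measures 120 mm (tray x) by 115 mm (tray y), and its walls rise 17 mm above its floor. Axes as the tray's.
- hairspray: Bystander: loose red can with black cap, 52 mm in diameter, 205 mm high, standing under the shelf. Origin: centre of its underside.
- mousse: Bystander: loose white can with gold cap, 48 mm in diameter, 170 mm high, standing under the shelf. Origin: centre of its underside.
- jar: Bystander: loose white cream jar with black lid, 68 mm in diameter, 58 mm high, on the counter. Origin: centre of its underside.
Not all that is in view belongs to the job. Of the things shaped like the tray, the wooden one is meant. Several things look just like the pump: the one meant starts farthest to the robot's right.

How it is judged:
On the way, in this order (a step that is already met when the one before it is completed fails the run):
1. the travel clip is off the pump and clear of it (distance between clip and head_top above 0.06 m), for 0.1 s.
2. the clip lies released in the large empty compartment of the tray (x of clip in the frame of tray_pocket between -0.058 and 0.058 m and y of clip in the frame of tray_pocket between -0.056 and 0.056 m and z of each of clip, clip_tab in the frame of tray_pocket below 0.026 m and x of clip_tab in the frame of tray_pocket between -0.058 and 0.058 m and y of clip_tab in the frame of tray_pocket between -0.056 and 0.056 m and linear speed of clip below 0.05 m/s and contact force between the fingers and clip below 0.05 N), for 0.2 s.
3. the pump head is pressed down to its stop (value of joint pump_head above 0.0165 m), for 0.1 s.
4. the pump head is all the way up again (value of joint pump_head below 0.0015 m), for 0.1 s.
5. the pump head is pressed down to its stop a second time (value of joint pump_head above 0.0165 m), for 0.1 s.
At the end, for the whole second after the job is handed in: Clip at rest inside the tray's large compartment (origin and tab within its walls, under 26 mm above its floor); afterwards the head was pressed at least twice to within 1.5 mm of its stop, rising to within 1.5 mm of the top each time; bottle at rest, upright (0.05 rad), within 30 mm of its place (x of clip in the frame of tray_pocket between -0.058 and 0.058 m and y of clip in the frame of tray_pocket between -0.056 and 0.056 m and z of each of clip, clip_tab in the frame of tray_pocket below 0.026 m and x of clip_tab in the frame of tray_pocket between -0.058 and 0.058 m and y of clip_tab in the frame of tray_pocket between -0.056 and 0.056 m and linear speed of clip below 0.05 m/s and value of joint pump_head below 0.0015 m and angle between pump's own z axis and vertical below 0.05 rad and distance of pump from where it was at the start of the episode below 0.03 m and linear speed of pump below 0.02 m/s); the robot touches nothing.
It fails at once if the pump bottle tips by more than 0.25 rad (angle between pump's own z axis and vertical above 0.25 rad).
It fails at once if the pump bottle is dragged more than 40 mm from its place (distance of pump from where it was at the start of the episode above 0.04 m).
It fails at once if the red hairspray can is pushed more than 20 mm or tipped by more than 0.2 rad (distance of hairspray from where it was at the start of the episode above 0.02 m or angle between hairspray's own z axis and vertical above 0.2 rad).
It fails at once if the white mousse can is pushed more than 20 mm or tipped by more than 0.2 rad (distance of mousse from where it was at the start of the episode above 0.02 m or angle between mousse's own z axis and vertical above 0.2 rad).
It fails at once if the cream jar is pushed more than 20 mm or tipped by more than 0.2 rad (distance of jar from where it was at the start of the episode above 0.02 m or angle between jar's own z axis and vertical above 0.2 rad).
It also fails if it takes over 70 s, if anything falls off the work surface, if the arm or the gripper's body presses on something with over 40 N, if the wrist force passes 120 N, or if a joint passes its speed limit or range.

ROBOT

A 6-joint arm with a two-finger parallel gripper is mounted at the origin on the work surface. World frame = base frame: x ahead of the robot, y to its left, z up, the work surface at z = 0. Lengths are in m, angles in rad, forces in N, time in s.
With the tool pointing down it reaches from about 0.4 to 0.825 m from the base axis. Payload 7 kg.
Tool frame: the origin (TCP) lies on the front face of the gripper's body, between the roots of the fingers; the fingertips stand 66 mm ahead of it and the grasp point (between the pads) lies 47 mm ahead of it; z points along the fingers, y is the line along which they close (so a half turn about z gives the same grasp; the last joint's range is limited). The gripper opens to 88 mm and grips with 3 to 60 N. Pads are 19 mm wide; open, the fingers measure 130 mm over their backs; the gripper's body (78 mm by 193 mm) begins 47 mm behind the grasp point.
Start: joints at [1.457, 0.359, 0.012, 0, -1.224, -0.288], TCP at [0.264, 0.621, 0.292] pointing down, gripper open.
Joint ranges: [-3.07, 3.07], [-1.43, 2.12], [-1.02, 1.25], [-3.03, 1.67], [-3.05, -0], [-3.03, 3.03]. Speed limits (rad/s): [2.39, 2.39, 3.01, 3.14, 3.14, 3.14].

INTERFACE

Orientations are given as [roll, pitch, yaw] about the fixed x, y, z axes, in that order (R = Rz(yaw) Ry(pitch) Rx(roll)).
In Python, from station import arm gives the robot as it stands. The module is installed in compiled form; this text tells all that it offers.
- The arm moves only by the tool move_arm, never from a script. Its argument "increments" is a list of rows, each an object of numbers: "jaw": the gripper command: -1 is shut, 1 is fully open, values between are in proportion; "dx", "dy", "dz": the shift along the tool's x, y, z in m; "twist": the turn about the tool's z in rad. A call has 1 to 12 rows; each row shifts and turns the commanded pose from where the row before left it, along the tool's axes as they then stand; what a row does not reach is not made up. A row lasts 1/12 s, in which the tool goes at most 41.7 mm and 7.16 degrees, less where a joint would pass 70% of its speed; a pose out of reach is approached as far as the arm can. A call is refused whole if a number of a shift passes 0.0417 or a number of a turn 0.125, either way. A call with a gripper value outside its range is refused whole. The fingers move at their own pace and stop on an object; "force" is the grip in N (left out, the last holds). Time passes only in rows, so rows that do not move let the fingers close. It gives the time, the measured TCP pose, the force, the opening and the grip force at its end, in the units of the state.
- arm.get_state(): the state, without advancing time (a new reading comes with each control period).
- arm.grab_frame(name): name is "scene" or "top"; returns the picture (480x640x3 uint8, blue, green, red); there is no depth.
- arm.camera_info(name): a dict with "K" (3x3 intrinsics, pixels), "extrinsics" (4x4, takes a point from camera to world coordinates). Camera axes: x right, y down, z forward; pixel columns grow to the right and rows downward; lengths in m; the calibration is good to about 2 mm. A picture is of the moment at which its call begins. camera_info takes no time and is no camera call.
- arm.job_done(): hands the job in; it is judged then, once.
Trained networks look in the newest picture that a camera, given by its name, has taken for a name from the list of things; names that differ only in an ending like _2 or _b are one class to them, and where a whole thing is asked for, a point or a joint stands for the part that bears it (a point fixed in the world has none). Each returns a list of dicts, best first, with "score" (0 to 1); they miss things now and then, are a little off and sometimes report something else, mostly with a low value. They report only what shows in the picture. A call takes as long as a camera call. They do not tell look-alikes from the thing itself.
- arm.find_in(camera, name): "position" ([x, y, z] in m, in world coordinates, good to about 4 mm: the middle of the surface that is visible of it).
- arm.silhouettes(camera, name): "pixels" (480x640 bool, what is visible of it).
- arm.pinpoint(camera, name): "position" ([x, y, z] in m, in world coordinates, good to about 4 mm: a listed point, or the origin of a listed thing).
The state is a dict: "t": time; "q": joint angles; "qd": joint speeds; "joint_efforts": joint torques, N m; "eef_pos": TCP position; "ee_rot": TCP orientation; "force": force on the tool from outside, world axes, zero at the start; "moment": the same for the moment, N m; "width": finger opening in m; "gripper_force": force on a finger pad.
Only numpy, scipy, OpenCV 4.12 (cv2) and the standard library are available. Lean on these libraries where they do the work, as an engineer would, in place of code of your own. Each camera call takes 0.05 s, during which the arm holds its last target. There are 200 camera calls.

## Working session

There is one attempt and no reset: what is moved stays moved. The work goes in short steps, Python scripts to look and compute and a tool call to move; the robot and the scene stay as the last step left them, time stands still between calls to the robot, and variables do not carry over. Pictures are saved under pics/ and viewed, at most 10 in all, crops included, and the job is handed in when it is done.

Besides the shell and the picture viewer there is one more tool, called after "Emit:" as name(argument=value, ...) on one line, values as JSON. move_arm: Moves the arm, as the interface text tells. Its arguments: {"type":"object","properties":{"increments":{"type":"array"},"force":{"type":"number"}},"required":["increments"]}

```bash
mkdir -p pics
cat > h.py <<'E'
from station import arm
import numpy as np, cv2
def proj(c,p):
    i=arm.camera_info(c);T=np.linalg.inv(np.array(i["extrinsics"]));q=T[:3,:3]@np.array(p)+T[:3,3];u=np.array(i["K"])@q;return (u[:2]/u[2]).round(0)
def ray(c,uv,z):
    i=arm.camera_info(c);E=np.array(i["extrinsics"]);d=E[:3,:3]@np.linalg.solve(np.array(i["K"]),[uv[0],uv[1],1]);o=E[:3,3];return o+d*(z-o[2])/d[2]
E
python3 - <<'E'
from h import *
for c in("scene","top"):
    cv2.imwrite(f"pics/{c}0.png",arm.grab_frame(c))
    print(c,np.array(arm.camera_info(c)["extrinsics"])[:3].round(2).tolist())
    for n in("pump","head_top","clip","clip_tab","tray","tray_pocket","hairspray","mousse","jar","rack"):
        for r in arm.pinpoint(c,n):print(c,n,round(r["score"],2),np.round(r["position"],3),proj(c,r["position"]))
print(arm.get_state())
E
```

```text
scene [[0.7, 0.59, -0.4, 1.1], [0.71, -0.59, 0.39, -0.54], [-0.0, -0.55, -0.83, 1.37]]
scene pump 0.89 [0.504 0.098 0.002] [327. 251.]
scene pump 0.87 [ 0.632 -0.058 -0.   ] [321. 311.]
scene head_top 0.76 [ 0.63  -0.058  0.178] [321. 279.]
scene head_top 0.63 [0.504 0.097 0.178] [328. 217.]
scene clip 0.41 [ 0.632 -0.052  0.14 ] [322. 286.]
scene clip_tab 0.64 [ 0.696 -0.189 -0.   ] [303. 357.]
scene clip_tab 0.42 [ 0.601 -0.049  0.146] [315. 277.]
scene tray 0.84 [ 0.476 -0.368 -0.002] [200. 347.]
scene tray 0.74 [ 0.237 -0.37  -0.003] [149. 293.]
scene tray 0.65 [ 0.38  -0.101  0.001] [251. 266.]
scene tray_pocket 0.76 [ 0.248 -0.333  0.005] [161. 286.]
scene tray_pocket 0.67 [ 0.388 -0.062  0.007] [262. 259.]
scene tray_pocket 0.61 [ 0.474 -0.327  0.005] [211. 336.]
scene hairspray 0.7 [ 0.695 -0.191 -0.002] [302. 357.]
scene mousse 0.94 [0.752 0.059 0.001] [380. 311.]
scene jar 0.82 [0.456 0.367 0.003] [374. 193.]
top [[-0.02, -0.98, 0.19, 0.3], [-1.0, 0.02, -0.01, 0.01], [0.01, -0.19, -0.98, 1.25]]
top pump 0.78 [ 0.635 -0.058 -0.002] [343. 198.]
top head_top 0.89 [ 0.63  -0.05
[... 702 characters left out ...]
 0.5 [ 0.468 -0.328  0.008] [460. 264.]
{'t': 1.1, 'q': array([ 1.45706639e+00,  3.58630524e-01,  1.18856230e-02, -2.14035068e-05,
       -1.22412993e+00, -2.88149570e-01]), 'qd': array([-0.00231777,  0.00116658,  0.00148573,  0.00069481, -0.00130649,
        0.00195089]), 'joint_efforts': array([ 3.97701933e-04, -5.82394838e+01,  2.93301076e+01,  7.00264916e+00,
        1.25304956e-02, -9.40595186e-06]), 'eef_pos': array([0.26399523, 0.62119293, 0.29213136]), 'ee_rot': array([ 3.14151166e+00, -3.01000240e-06, -4.01886780e-01]), 'force': array([-0.58107899,  0.02604158,  0.20328032]), 'moment': array([-0.04117428,  0.03817083,  0.00859107]), 'gripper_force': 0.0, 'width': 0.0876363322238562}
```

View pics/scene0.png

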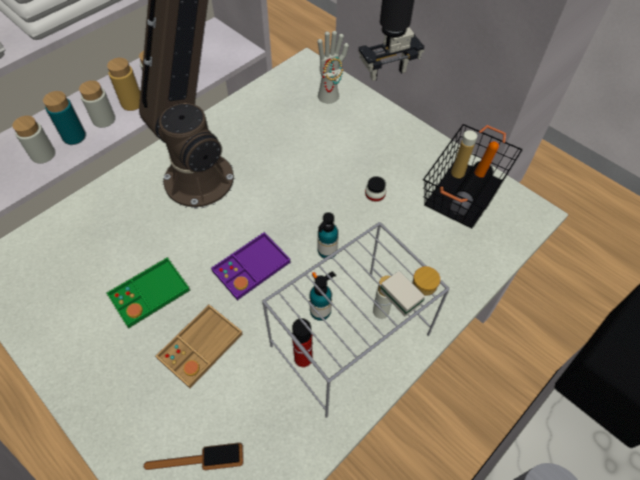

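View pics/top0.png

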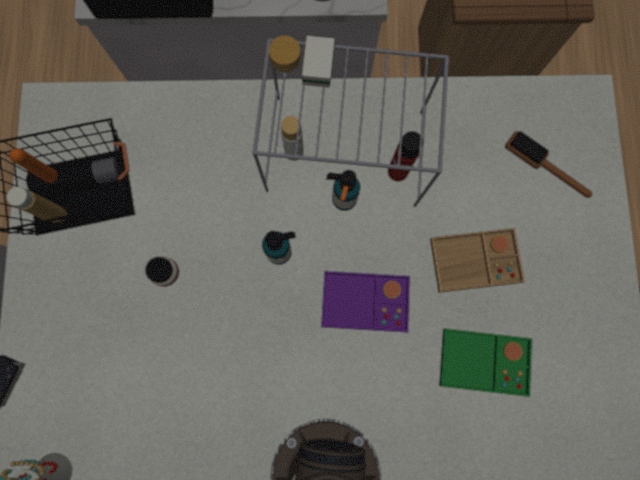

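Run:
```python
from h import *
s=cv2.imread("pics/scene0.png");t=cv2.imread("pics/top0.png")
a=cv2.resize(t[125:225,285:405],None,fx=4,fy=4,interpolation=3)
b=cv2.resize(s[240:340,270:370],None,fx=4,fy=4,interpolation=3)
c=cv2.resize(s[0:90,340:440],None,fx=4,fy=4,interpolation=3)[:, :]
d=np.zeros((760,900,3),np.uint8);d[:400,:480]=a;d[:400,500:900]=b;d[400:760,:400]=c
cv2.imwrite("pics/crop.png",cv2.resize(d,(700,591)))
for p in [(256,153),(300,157.5),(400,167),(441,170.5)]:print("bar",ray("top",p,.268).round(4))
for p in [(264,302),(328,376)]:print("barS",ray("scene",p,.268).round(4))
print(proj("top",[.264,.621,.292]))
```

```text
bar [0.6555 0.1247 0.268 ]
bar [0.645  0.0395 0.268 ]
bar [ 0.6226 -0.1536  0.268 ]
bar [ 0.6143 -0.2326  0.268 ]
barS [ 0.6156 -0.2295  0.268 ]
barS [ 0.8431 -0.2504  0.268 ]
[-30. 366.]
```

View pics/crop.png

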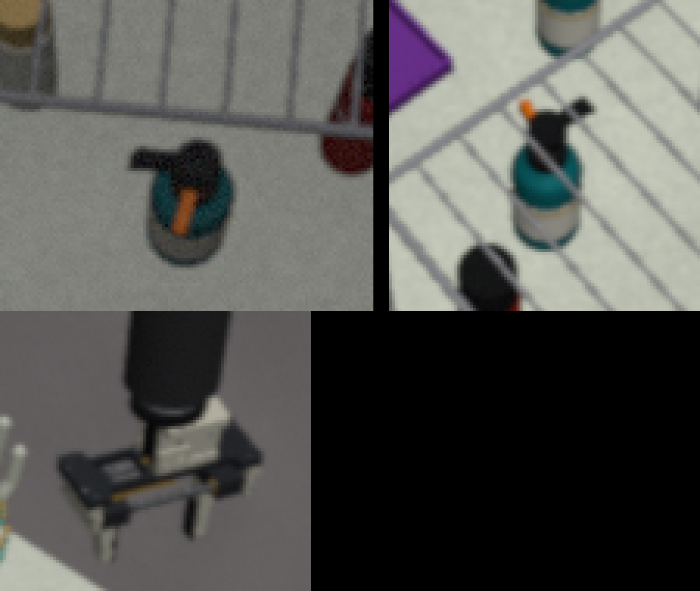

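Look-alike pumps: one at top (275,243) has no clip and stands farther left. The other, at top (348,178), is farthest to the robot's right and carries the orange clip, so it is the one meant, and the crop confirms it. The wooden tray is at top (475,260). The front bar passes about 2 mm behind the pump's axis at x≈0.633, with a slope of 0.115.

Emit:
move_arm(increments=[{"twist": -0.096, "jaw": -0.1}, {"twist": -0.096, "jaw": -0.1}, {"twist": -0.096, "jaw": -0.1}, {"dx": 0.0161, "dy": 0.0301}, {"dx": 0.0161, "dy": 0.0301}, {"dx": 0.0161, "dy": 0.0301}, {"dx": 0.0161, "dy": 0.0301}, {"dx": 0.0161, "dy": 0.0301}, {"dx": 0.0161, "dy": 0.0301}, {"dx": 0.0161, "dy": 0.0301}, {"dx": 0.0161, "dy": 0.0301}, {"dx": 0.0161, "dy": 0.0301}])

```text
$.increments[0]: bad value
```

Emit:
move_arm(increments=[{"dx": 0.0161, "dy": 0.0301}, {"dx": 0.0161, "dy": 0.0301}, {"dx": 0.0161, "dy": 0.0301}, {"dx": 0.0161, "dy": 0.0301}, {"dx": 0.0161, "dy": 0.0301}, {"dx": 0.0161, "dy": 0.0301}, {"dx": 0.0161, "dy": 0.0301}, {"dx": 0.0161, "dy": 0.0301}, {"dx": 0.0161, "dy": 0.0301}, {"dx": 0.0161, "dy": 0.0301}, {"dx": 0.0161, "dy": 0.0301}, {"dx": 0.0161, "dy": 0.0301}])

```text
$.increments[0]: bad value
```

Emit:
move_arm(increments=[{"dx": 0, "dy": 0, "dz": 0, "twist": -0.096, "jaw": -0.1}, {"dx": 0, "dy": 0, "dz": 0, "twist": -0.096, "jaw": -0.1}, {"dx": 0, "dy": 0, "dz": 0, "twist": -0.096, "jaw": -0.1}, {"dx": 0.0161, "dy": 0.0301, "dz": 0, "twist": 0, "jaw": -0.1}, {"dx": 0.0161, "dy": 0.0301, "dz": 0, "twist": 0, "jaw": -0.1}, {"dx": 0.0161, "dy": 0.0301, "dz": 0, "twist": 0, "jaw": -0.1}, {"dx": 0.0161, "dy": 0.0301, "dz": 0, "twist": 0, "jaw": -0.1}, {"dx": 0.0161, "dy": 0.0301, "dz": 0, "twist": 0, "jaw": -0.1}, {"dx": 0.0161, "dy": 0.0301, "dz": 0, "twist": 0, "jaw": -0.1}, {"dx": 0.0161, "dy": 0.0301, "dz": 0, "twist": 0, "jaw": -0.1}, {"dx": 0.0161, "dy": 0.0301, "dz": 0, "twist": 0, "jaw": -0.1}, {"dx": 0.0161, "dy": 0.0301, "dz": 0, "twist": 0, "jaw": -0.1}])

```text
t: 2.1
eef_pos: [0.3775, 0.334, 0.2924]
ee_rot: [-3.141, -0.0, -0.113]
force: [0.8, 0.4, 1.1]
width: 0.0395
gripper_force: 0.0
```

Emit:
move_arm(increments=[{"dx": 0.0161, "dy": 0.0301, "dz": 0, "twist": 0, "jaw": -0.1}, {"dx": 0.0161, "dy": 0.0301, "dz": 0, "twist": 0, "jaw": -0.1}, {"dx": 0.0161, "dy": 0.0301, "dz": 0, "twist": 0, "jaw": -0.1}, {"dx": 0.0161, "dy": 0.0301, "dz": 0, "twist": 0, "jaw": -0.1}, {"dx": 0.0161, "dy": 0.0301, "dz": 0, "twist": 0, "jaw": -0.1}, {"dx": 0.0161, "dy": 0.0301, "dz": 0, "twist": 0, "jaw": -0.1}, {"dx": 0.0161, "dy": 0.0301, "dz": 0, "twist": 0, "jaw": -0.1}, {"dx": 0.0161, "dy": 0.0301, "dz": 0, "twist": 0, "jaw": -0.1}, {"dx": 0.0161, "dy": 0.0301, "dz": 0, "twist": 0, "jaw": -0.1}, {"dx": 0.0161, "dy": 0.0301, "dz": 0, "twist": 0, "jaw": -0.1}, {"dx": 0.0161, "dy": 0.0301, "dz": 0, "twist": 0, "jaw": -0.1}, {"dx": 0.0161, "dy": 0.0301, "dz": 0, "twist": 0, "jaw": -0.1}])

```text
t: 3.1
eef_pos: [0.5285, -0.0469, 0.2925]
ee_rot: [-3.141, -0.001, -0.114]
force: [0.9, 0.6, 0.1]
width: 0.0396
gripper_force: 0.0
```

Emit:
move_arm(increments=[{"dx": 0, "dy": 0, "dz": 0.03, "twist": 0, "jaw": -0.1}, {"dx": 0, "dy": 0, "dz": 0.03, "twist": 0, "jaw": -0.1}, {"dx": 0, "dy": 0, "dz": 0.026, "twist": 0, "jaw": -0.1}, {"dx": 0, "dy": 0, "dz": 0, "twist": 0, "jaw": -0.1}])

```text
t: 3.43
eef_pos: [0.5253, -0.046, 0.2014]
ee_rot: [3.14, 0.008, -0.116]
force: [-1.3, 0.1, -0.8]
width: 0.0396
gripper_force: 0.0
```

Run:
```python
from h import *
s=[arm.grab_frame("scene"),arm.grab_frame("top")]
for c in("scene","top"):
    for n in("head_top","clip_tab","clip","pump"):
        for r in arm.pinpoint(c,n):print(c,n,round(r["score"],2),np.round(r["position"],4))
a=cv2.resize(s[1][130:230,285:405],None,fx=4,fy=4,interpolation=3)
b=cv2.resize(s[0][230:310,260:340],None,fx=5,fy=5,interpolation=3)
cv2.imwrite("pics/c2.png",cv2.resize(np.hstack([a,b]),(792,360)))
```

```text
scene head_top 0.73 [ 0.6321 -0.0557  0.1797]
scene head_top 0.49 [0.5069 0.1004 0.1799]
scene clip_tab 0.61 [ 0.6002 -0.047   0.1477]
scene clip_tab 0.38 [ 0.4704 -0.3265  0.0027]
scene clip 0.34 [ 0.6299 -0.0544  0.1397]
scene clip 0.3 [ 0.6354 -0.0561  0.1795]
scene pump 0.71 [0.5025 0.0991 0.0018]
scene pump 0.69 [ 0.4725 -0.3268  0.0022]
scene pump 0.68 [ 0.6338 -0.0599  0.002 ]
top head_top 0.79 [0.4996 0.0997 0.1818]
top pump 0.82 [0.5016 0.1028 0.002 ]
```

View pics/c2.png

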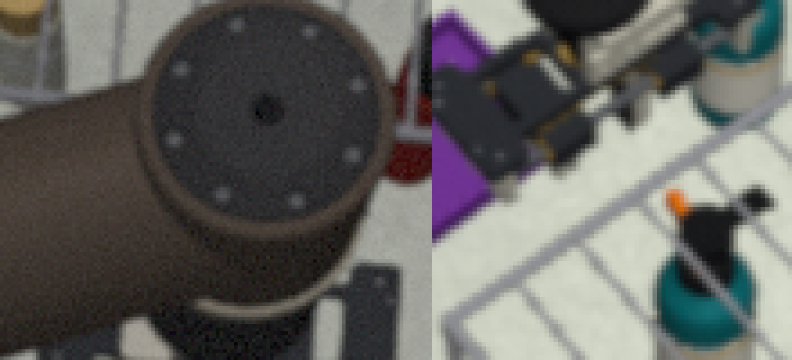

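The scene crop shows the tab at about (678,203), ahead of the fingers, with the bar behind it. I'll approach in small steps.

Emit:
move_arm(increments=[{"dx": 0.015, "dy": -0.001, "dz": 0, "twist": 0, "jaw": -0.1}, {"dx": 0.015, "dy": -0.001, "dz": 0, "twist": 0, "jaw": -0.1}, {"dx": 0.012, "dy": 0, "dz": 0, "twist": 0, "jaw": -0.1}, {"dx": 0.006, "dy": 0, "dz": 0, "twist": 0, "jaw": -0.1}, {"dx": 0.004, "dy": 0, "dz": 0, "twist": 0, "jaw": -0.1}, {"dx": 0.003, "dy": 0, "dz": 0, "twist": 0, "jaw": -0.1}, {"dx": 0.003, "dy": 0, "dz": 0, "twist": 0, "jaw": -0.1}, {"dx": 0, "dy": 0, "dz": 0, "twist": 0, "jaw": -0.1}, {"dx": 0, "dy": 0, "dz": 0, "twist": 0, "jaw": -0.1}])

```text
t: 4.68
eef_pos: [0.5857, -0.0498, 0.2062]
ee_rot: [-3.142, 0.0, -0.114]
force: [-0.2, -0.1, 0.5]
width: 0.0394
gripper_force: 0.0
```

Emit:
move_arm(increments=[{"dx": 0.002, "dy": 0, "dz": 0, "twist": 0, "jaw": -0.1}, {"dx": 0.002, "dy": 0, "dz": 0, "twist": 0, "jaw": -0.1}, {"dx": 0.002, "dy": 0, "dz": 0, "twist": 0, "jaw": -0.1}, {"dx": 0, "dy": 0, "dz": 0, "twist": 0, "jaw": -0.1}, {"dx": 0, "dy": 0, "dz": 0, "twist": 0, "jaw": -0.1}])

```text
t: 5.1
eef_pos: [0.592, -0.0505, 0.2061]
ee_rot: [-3.142, 0.0, -0.114]
force: [-0.2, -0.2, 0.4]
width: 0.0393
gripper_force: 0.0
```

Emit:
move_arm(increments=[{"dx": 0.002, "dy": 0, "dz": 0, "twist": 0, "jaw": -0.1}, {"dx": 0.001, "dy": 0, "dz": 0, "twist": 0, "jaw": -0.1}, {"dx": 0.001, "dy": 0, "dz": 0, "twist": 0, "jaw": -0.1}, {"dx": 0, "dy": 0, "dz": 0, "twist": 0, "jaw": -0.1}, {"dx": 0, "dy": 0, "dz": 0, "twist": 0, "jaw": -0.1}])

```text
t: 5.52
eef_pos: [0.5959, -0.0509, 0.2061]
ee_rot: [3.142, 0.0, -0.114]
force: [0.7, 0.3, -0.2]
width: 0.0395
gripper_force: 0.0
```

Emit:
move_arm(increments=[{"dx": 0, "dy": 0, "dz": 0, "twist": 0, "jaw": -0.5}, {"dx": 0, "dy": 0, "dz": 0, "twist": 0, "jaw": -0.6}, {"dx": 0, "dy": 0, "dz": 0, "twist": 0, "jaw": -0.7}, {"dx": 0, "dy": 0, "dz": 0, "twist": 0, "jaw": -0.8}, {"dx": 0, "dy": 0, "dz": 0, "twist": 0, "jaw": -0.9}, {"dx": 0, "dy": 0, "dz": 0, "twist": 0, "jaw": -1}, {"dx": 0, "dy": 0, "dz": 0, "twist": 0, "jaw": -1}, {"dx": 0, "dy": 0, "dz": 0, "twist": 0, "jaw": -1}], force=30)

```text
t: 6.18
eef_pos: [0.5959, -0.0511, 0.2063]
ee_rot: [3.141, -0.0, -0.114]
force: [-0.7, -0.5, 0.2]
width: 0.0086
gripper_force: 29.8
```

Run:
```python
from h import *
s=arm.grab_frame("scene")
for n in("head_top","clip_tab","pump"):
        for r in arm.pinpoint("scene",n):print(n,round(r["score"],2),np.round(r["position"],4))
cv2.imwrite("pics/c3.png",cv2.resize(s[210:330,250:410],None,fx=5,fy=5,interpolation=3))
```

```text
head_top 0.47 [ 0.6349 -0.0549  0.1793]
pump 0.86 [ 6.322e-01 -5.850e-02  2.000e-04]
```

View pics/c3.png

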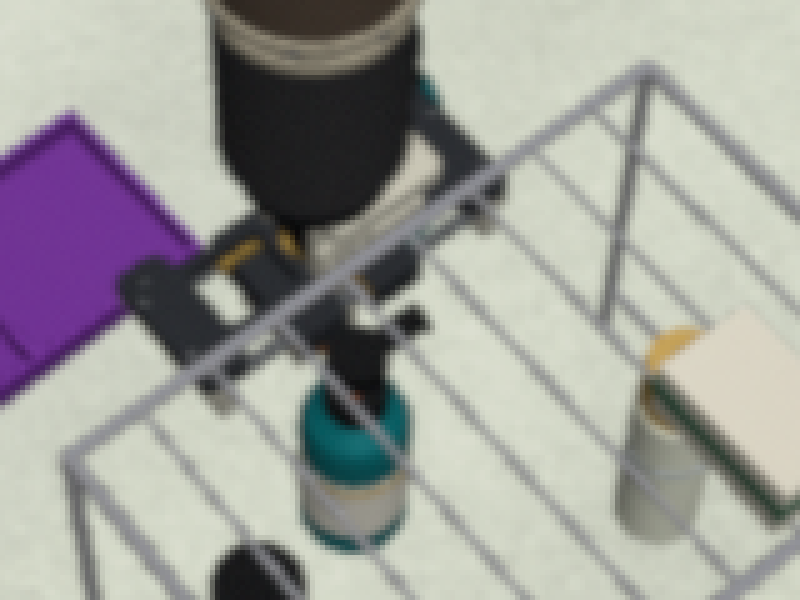

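The tab is gripped, and the gripper plate is under the bar without touching it. The bar would block pressing where the bottle stands, so I'll lift slightly on the clip to take the weight and draw the bottle forward.

Emit:
move_arm(increments=[{"dx": 0, "dy": 0, "dz": -0.001, "twist": 0, "jaw": -1}, {"dx": 0, "dy": 0, "dz": -0.001, "twist": 0, "jaw": -1}, {"dx": 0, "dy": 0, "dz": -0.001, "twist": 0, "jaw": -1}, {"dx": 0, "dy": 0, "dz": 0, "twist": 0, "jaw": -1}, {"dx": 0, "dy": 0, "dz": 0, "twist": 0, "jaw": -1}], force=45)

```text
t: 6.8
eef_pos: [0.5956, -0.0508, 0.2087]
ee_rot: [-3.142, 0.001, -0.114]
force: [-0.5, -0.3, -5.0]
width: 0.0083
gripper_force: 44.9
```

Emit:
move_arm(increments=[{"dx": -0.002, "dy": 0, "dz": 0, "twist": 0, "jaw": -1}, {"dx": -0.003, "dy": 0, "dz": 0, "twist": 0, "jaw": -1}, {"dx": -0.003, "dy": 0, "dz": 0, "twist": 0, "jaw": -1}, {"dx": -0.003, "dy": 0, "dz": 0, "twist": 0, "jaw": -1}, {"dx": -0.002, "dy": 0, "dz": 0, "twist": 0, "jaw": -1}, {"dx": 0, "dy": 0, "dz": 0, "twist": 0, "jaw": -1}, {"dx": 0, "dy": 0, "dz": 0, "twist": 0, "jaw": -1}])

```text
t: 7.38
eef_pos: [0.5828, -0.0494, 0.2093]
ee_rot: [3.142, 0.0, -0.114]
force: [-0.3, 0.1, -5.0]
width: 0.0086
gripper_force: 44.9
```

```bash
cat > look.py <<'E'
from h import *
for c in("scene","top"):
    arm.grab_frame(c)
    for n in("head_top","pump","clip","clip_tab"):
        for r in arm.pinpoint(c,n):
            if np.linalg.norm(np.array(r["position"])[:2]-[.62,-.055])<.06:print(c,n,round(r["score"],2),np.round(r["position"],4))
print(arm.get_state()["force"])
E
python3 look.py
```

```text
scene head_top 0.48 [ 0.6205 -0.0517  0.1786]
scene pump 0.57 [ 0.62   -0.0542  0.0059]
top pump 0.39 [ 0.6268 -0.0528  0.0041]
[-1.54129184 -0.41468788 -4.47952251]
```

Emit:
move_arm(increments=[{"dx": -0.002, "dy": 0, "dz": 0, "twist": 0, "jaw": -1}, {"dx": -0.003, "dy": 0, "dz": 0, "twist": 0, "jaw": -1}, {"dx": -0.003, "dy": 0, "dz": 0, "twist": 0, "jaw": -1}, {"dx": -0.003, "dy": 0, "dz": 0, "twist": 0, "jaw": -1}, {"dx": -0.003, "dy": 0, "dz": 0, "twist": 0, "jaw": -1}, {"dx": -0.002, "dy": 0, "dz": 0, "twist": 0, "jaw": -1}, {"dx": 0, "dy": 0, "dz": 0, "twist": 0, "jaw": -1}, {"dx": 0, "dy": 0, "dz": 0, "twist": 0, "jaw": -1}])

```text
t: 8.55
eef_pos: [0.5672, -0.0476, 0.2094]
ee_rot: [-3.141, -0.001, -0.114]
force: [0.9, 0.1, -5.8]
width: 0.0087
gripper_force: 44.8
```

```bash
python3 look.py
```

```text
scene head_top 0.63 [ 0.6029 -0.0511  0.1812]
scene pump 0.69 [ 0.6151 -0.054   0.0034]
scene pump 0.59 [ 0.6016 -0.05    0.1811]
top pump 0.62 [ 0.6075 -0.0531  0.0039]
[ 0.17653538 -0.61600009 -5.07890553]
```

Emit:
move_arm(increments=[{"dx": 0, "dy": 0, "dz": 0.001, "twist": 0, "jaw": -1}, {"dx": 0, "dy": 0, "dz": 0.001, "twist": 0, "jaw": -1}, {"dx": 0, "dy": 0, "dz": 0.001, "twist": 0, "jaw": -1}, {"dx": 0, "dy": 0, "dz": 0, "twist": 0, "jaw": -1}, {"dx": 0, "dy": 0, "dz": 0, "twist": 0, "jaw": -1}, {"dx": 0, "dy": 0, "dz": 0, "twist": 0, "jaw": -1}])

```text
t: 9.55
eef_pos: [0.5673, -0.0476, 0.2064]
ee_rot: [-3.142, -0.001, -0.114]
force: [0.8, -0.0, -1.5]
width: 0.0084
gripper_force: 44.9
```

```bash
python3 look.py
```

```text
scene head_top 0.52 [ 0.6152 -0.0511  0.1786]
scene pump 0.66 [ 0.6167 -0.0543  0.0018]
[ 1.01585312  0.03696601 -0.37744139]
```

The bottle came about 16 mm and the clip slid about 12 mm on the collar. I'll push the clip back in, then repeat with a little more lift and slower.

Emit:
move_arm(increments=[{"dx": 0.003, "dy": 0, "dz": 0, "twist": 0, "jaw": -1}, {"dx": 0.003, "dy": 0, "dz": 0, "twist": 0, "jaw": -1}, {"dx": 0.003, "dy": 0, "dz": 0, "twist": 0, "jaw": -1}, {"dx": 0.002, "dy": 0, "dz": 0, "twist": 0, "jaw": -1}, {"dx": 0, "dy": 0, "dz": 0, "twist": 0, "jaw": -1}, {"dx": 0, "dy": 0, "dz": 0, "twist": 0, "jaw": -1}], force=60)

```text
t: 10.55
eef_pos: [0.5784, -0.049, 0.2062]
ee_rot: [3.142, -0.0, -0.114]
force: [-0.4, -1.9, 1.0]
width: 0.0082
gripper_force: 59.8
```

```bash
python3 look.py; python3 look.py
```

```text
scene head_top 0.7 [ 0.6173 -0.0527  0.1773]
scene pump 0.65 [ 0.6163 -0.0553  0.0029]
top head_top 0.36 [ 6.178e-01 -5.380e-02 -6.000e-04]
top pump 0.5 [ 0.6148 -0.0517  0.0014]
[-0.0370413  -0.89652573 -0.3596115 ]
scene head_top 0.6 [ 0.6181 -0.052   0.1787]
scene pump 0.82 [ 0.6148 -0.0534  0.0021]
top pump 0.53 [ 6.175e-01 -5.420e-02 -2.000e-04]
[ 0.44393256 -1.47698411  0.20741796]
```

Emit:
move_arm(increments=[{"dx": 0, "dy": 0, "dz": -0.001, "twist": 0, "jaw": -1}, {"dx": 0, "dy": 0, "dz": -0.001, "twist": 0, "jaw": -1}, {"dx": 0, "dy": 0, "dz": -0.001, "twist": 0, "jaw": -1}, {"dx": 0, "dy": 0, "dz": -0.001, "twist": 0, "jaw": -1}, {"dx": -0.002, "dy": 0, "dz": 0, "twist": 0, "jaw": -1}, {"dx": -0.002, "dy": 0, "dz": 0, "twist": 0, "jaw": -1}, {"dx": -0.002, "dy": 0, "dz": 0, "twist": 0, "jaw": -1}, {"dx": -0.002, "dy": 0, "dz": 0, "twist": 0, "jaw": -1}, {"dx": -0.002, "dy": 0, "dz": 0, "twist": 0, "jaw": -1}, {"dx": -0.002, "dy": 0, "dz": 0, "twist": 0, "jaw": -1}, {"dx": -0.001, "dy": 0, "dz": 0, "twist": 0, "jaw": -1}, {"dx": 0, "dy": 0, "dz": 0, "twist": 0, "jaw": -1}])

```text
t: 12.55
eef_pos: [0.5649, -0.0474, 0.2103]
ee_rot: [-3.142, -0.0, -0.114]
force: [0.6, -0.2, -5.4]
width: 0.0085
gripper_force: 59.9
```

Emit:
move_arm(increments=[{"dx": 0, "dy": 0, "dz": 0.001, "twist": 0, "jaw": -1}, {"dx": 0, "dy": 0, "dz": 0.001, "twist": 0, "jaw": -1}, {"dx": 0, "dy": 0, "dz": 0.001, "twist": 0, "jaw": -1}, {"dx": 0, "dy": 0, "dz": 0.001, "twist": 0, "jaw": -1}, {"dx": 0, "dy": 0, "dz": 0, "twist": 0, "jaw": -1}, {"dx": 0, "dy": 0, "dz": 0, "twist": 0, "jaw": -1}])

```text
t: 13.05
eef_pos: [0.5655, -0.0474, 0.2065]
ee_rot: [-3.142, -0.001, -0.114]
force: [0.2, 0.1, -1.8]
width: 0.0083
gripper_force: 59.9
```

```bash
python3 look.py; python3 look.py
```

```text
scene pump 0.79 [ 0.6074 -0.0535  0.0043]
top pump 0.55 [ 6.088e-01 -5.200e-02  4.000e-04]
[-0.56921137 -0.40719268  0.23802129]
scene pump 0.63 [ 0.6071 -0.0514  0.0033]
[-0.11049371 -0.08829984  0.04679435]
```

The bottle now stands about 24.5 mm forward of its start. Next I pull the clip off level and carry it to the wooden tray.

Emit:
move_arm(increments=[{"dx": -0.004, "dy": 0, "dz": 0, "twist": 0, "jaw": -1}, {"dx": -0.006, "dy": 0, "dz": 0, "twist": 0, "jaw": -1}, {"dx": -0.007, "dy": 0, "dz": 0, "twist": 0, "jaw": -1}, {"dx": -0.008, "dy": 0, "dz": 0, "twist": 0, "jaw": -1}, {"dx": -0.01, "dy": 0, "dz": 0, "twist": 0, "jaw": -1}, {"dx": -0.01, "dy": 0, "dz": 0, "twist": 0, "jaw": -1}, {"dx": 0, "dy": 0, "dz": 0, "twist": 0, "jaw": -1}, {"dx": 0, "dy": 0, "dz": -0.03, "twist": 0, "jaw": -1}, {"dx": 0, "dy": 0, "dz": -0.02, "twist": 0, "jaw": -1}, {"dx": 0, "dy": 0, "dz": 0, "twist": 0, "jaw": -1}])

```text
t: 14.88
eef_pos: [0.5222, -0.042, 0.2606]
ee_rot: [-3.14, -0.007, -0.113]
force: [1.2, 0.4, 0.8]
width: 0.0083
gripper_force: 59.9
```

```bash
python3 look.py
python3 - <<'E'
from h import *
for c in("scene","top"):
    arm.grab_frame(c)
    for n in("clip","clip_tab","tray_pocket"):
        for r in arm.pinpoint(c,n):print(c,n,round(r["score"],2),np.round(r["position"],4))
E
```

```text
scene head_top 0.47 [ 0.607  -0.0512  0.1777]
scene pump 0.84 [ 0.608  -0.0511  0.0023]
[ 0.38761077  0.40142907 -0.28621101]
scene clip 0.53 [ 0.5531 -0.0441  0.191 ]
scene clip_tab 0.47 [ 0.5252 -0.041   0.1969]
scene tray_pocket 0.69 [ 0.3888 -0.0644  0.0053]
scene tray_pocket 0.58 [ 0.4723 -0.3254  0.0039]
scene tray_pocket 0.56 [ 0.2454 -0.3307  0.0082]
top tray_pocket 0.63 [ 0.3887 -0.0563  0.0012]
top tray_pocket 0.6 [ 0.2439 -0.3339  0.0029]
top tray_pocket 0.57 [ 0.4709 -0.3269  0.0068]
```

Emit:
move_arm(increments=[{"dx": -0.0038, "dy": 0.032, "dz": 0, "twist": 0, "jaw": -1}, {"dx": -0.0038, "dy": 0.032, "dz": 0, "twist": 0, "jaw": -1}, {"dx": -0.0038, "dy": 0.032, "dz": 0, "twist": 0, "jaw": -1}, {"dx": -0.0038, "dy": 0.032, "dz": 0, "twist": 0, "jaw": -1}, {"dx": -0.0038, "dy": 0.032, "dz": 0, "twist": 0, "jaw": -1}, {"dx": -0.0038, "dy": 0.032, "dz": 0, "twist": 0, "jaw": -1}, {"dx": -0.0038, "dy": 0.032, "dz": 0, "twist": 0, "jaw": -1}, {"dx": -0.0038, "dy": 0.032, "dz": 0, "twist": 0, "jaw": -1}, {"dx": -0.0038, "dy": 0.032, "dz": 0, "twist": 0, "jaw": -1}, {"dx": 0, "dy": 0, "dz": 0, "twist": 0, "jaw": -1}, {"dx": 0, "dy": 0, "dz": 0, "twist": 0, "jaw": -1}])

```text
t: 16.7
eef_pos: [0.453, -0.326, 0.2558]
ee_rot: [-3.141, 0.001, -0.117]
force: [0.7, 0.3, -0.1]
width: 0.0087
gripper_force: 59.9
```

Emit:
move_arm(increments=[{"dx": 0, "dy": 0, "dz": 0.035, "twist": 0, "jaw": -1}, {"dx": 0, "dy": 0, "dz": 0.035, "twist": 0, "jaw": -1}, {"dx": 0, "dy": 0, "dz": 0.035, "twist": 0, "jaw": -1}, {"dx": 0, "dy": 0, "dz": 0.03, "twist": 0, "jaw": -1}, {"dx": 0, "dy": 0, "dz": 0.02, "twist": 0, "jaw": -1}, {"dx": 0, "dy": 0, "dz": 0.01, "twist": 0, "jaw": -1}, {"dx": 0, "dy": 0, "dz": 0, "twist": 0, "jaw": -1}, {"dx": 0, "dy": 0, "dz": 0, "twist": 0, "jaw": -1}])

```text
t: 17.37
eef_pos: [0.4543, -0.3242, 0.0916]
ee_rot: [3.141, 0.0, -0.113]
force: [-0.0, 1.2, 0.6]
width: 0.008
gripper_force: 59.9
```

Down about 16 mm more, then open gently and rise.

Emit:
move_arm(increments=[{"dx": 0, "dy": 0, "dz": 0.008, "twist": 0, "jaw": -1}, {"dx": 0, "dy": 0, "dz": 0.005, "twist": 0, "jaw": -1}, {"dx": 0, "dy": 0, "dz": 0.003, "twist": 0, "jaw": -1}, {"dx": 0, "dy": 0, "dz": 0, "twist": 0, "jaw": -1}, {"dx": 0, "dy": 0, "dz": 0, "twist": 0, "jaw": -0.7}, {"dx": 0, "dy": 0, "dz": 0, "twist": 0, "jaw": -0.5}, {"dx": 0, "dy": 0, "dz": 0, "twist": 0, "jaw": -0.4}, {"dx": 0, "dy": 0, "dz": 0, "twist": 0, "jaw": -0.4}, {"dx": 0, "dy": 0, "dz": 0, "twist": 0, "jaw": -0.4}, {"dx": 0, "dy": 0, "dz": -0.02, "twist": 0, "jaw": -0.4}, {"dx": 0, "dy": 0, "dz": -0.03, "twist": 0, "jaw": -0.4}])

```text
t: 18.28
eef_pos: [0.4519, -0.3239, 0.1231]
ee_rot: [-3.14, 0.006, -0.114]
force: [-0.5, -0.3, -0.5]
width: 0.0264
gripper_force: 0.0
```

Emit:
move_arm(increments=[{"dx": 0, "dy": 0, "dz": -0.035, "twist": 0, "jaw": -1}, {"dx": 0, "dy": 0, "dz": -0.035, "twist": 0, "jaw": -1}, {"dx": 0, "dy": 0, "dz": -0.035, "twist": 0, "jaw": -1}, {"dx": 0, "dy": 0, "dz": -0.03, "twist": 0, "jaw": -1}, {"dx": 0.0038, "dy": -0.032, "dz": 0, "twist": 0, "jaw": -1}, {"dx": 0.0038, "dy": -0.032, "dz": 0, "twist": 0, "jaw": -1}, {"dx": 0.0038, "dy": -0.032, "dz": 0, "twist": 0, "jaw": -1}, {"dx": 0.0038, "dy": -0.032, "dz": 0, "twist": 0, "jaw": -1}, {"dx": 0.0038, "dy": -0.032, "dz": 0, "twist": 0, "jaw": -1}, {"dx": 0, "dy": 0, "dz": 0, "twist": 0, "jaw": -1}])

```text
t: 19.12
eef_pos: [0.4917, -0.164, 0.2606]
ee_rot: [-3.141, -0.001, -0.111]
force: [-0.7, -0.3, -0.2]
width: 0.0006
gripper_force: 0.0
```

Run:
```python
from h import *
s=[arm.grab_frame("scene"),arm.grab_frame("top")]
for c in("scene","top"):
    for n in("clip","clip_tab","tray_pocket","pump","head_top"):
        for r in arm.pinpoint(c,n):print(c,n,round(r["score"],2),np.round(r["position"],4))
a=cv2.resize(s[1][210:310,410:540],None,fx=3,fy=3,interpolation=3)
b=cv2.resize(s[0][300:400,140:270],None,fx=3,fy=3,interpolation=3)
c=cv2.resize(s[0][210:310,260:390],None,fx=3,fy=3,interpolation=3)
d=cv2.resize(s[1][120:220,280:410],None,fx=3,fy=3,interpolation=3)
cv2.imwrite("pics/c5.png",np.vstack([np.hstack([a,b]),np.hstack([c,d])]))
```

```text
scene clip 0.65 [ 0.4863 -0.3233  0.0041]
scene clip_tab 0.52 [ 0.4572 -0.3219  0.0121]
scene tray_pocket 0.96 [ 0.2466 -0.3334  0.0078]
scene tray_pocket 0.76 [ 0.3909 -0.0602  0.0062]
scene tray_pocket 0.74 [ 0.4741 -0.3263  0.0023]
scene pump 0.97 [ 0.6117 -0.0516  0.0031]
scene pump 0.59 [ 0.502   0.0996 -0.0023]
scene head_top 0.75 [0.5065 0.0998 0.1779]
scene head_top 0.44 [ 0.6063 -0.052   0.1832]
top clip 0.67 [ 0.4879 -0.3269  0.0043]
top clip_tab 0.49 [ 0.4576 -0.3274  0.0095]
top tray_pocket 0.7 [ 0.4693 -0.3264  0.0076]
top tray_pocket 0.61 [ 0.2421 -0.3324  0.0019]
top pump 0.63 [0.5028 0.1008 0.0033]
top head_top 0.71 [ 0.4865 -0.3268  0.0047]
top head_top 0.52 [0.4998 0.1009 0.1817]
```

View pics/c5.png

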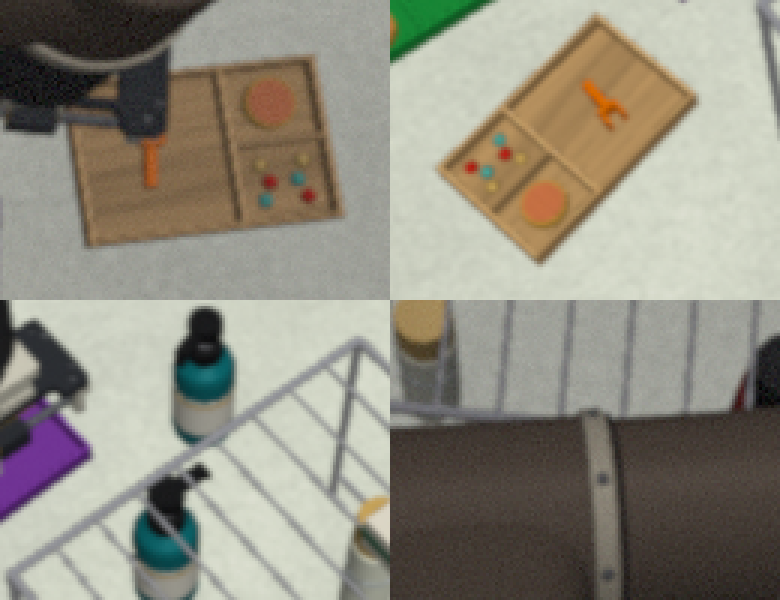

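The top crop shows the clip lying in the large wooden compartment (150,160), and the bottle stands upright and drawn forward. Next I bring the closed fingertips over the front of the head.

Emit:
move_arm(increments=[{"dx": 0.0117, "dy": -0.0249, "dz": 0, "twist": 0, "jaw": -1}, {"dx": 0.0117, "dy": -0.0249, "dz": 0, "twist": 0, "jaw": -1}, {"dx": 0.0117, "dy": -0.0249, "dz": 0, "twist": 0, "jaw": -1}, {"dx": 0.0117, "dy": -0.0249, "dz": 0, "twist": 0, "jaw": -1}, {"dx": 0.0117, "dy": -0.0249, "dz": 0, "twist": 0, "jaw": -1}, {"dx": 0.01, "dy": 0, "dz": 0, "twist": 0, "jaw": -1}, {"dx": 0.006, "dy": 0, "dz": 0, "twist": 0, "jaw": -1}, {"dx": 0.004, "dy": 0, "dz": 0, "twist": 0, "jaw": -1}, {"dx": 0.003, "dy": 0, "dz": 0, "twist": 0, "jaw": -1}, {"dx": 0, "dy": 0, "dz": 0, "twist": 0, "jaw": -1}, {"dx": 0, "dy": 0, "dz": 0, "twist": 0, "jaw": -1}])

```text
t: 20.63
eef_pos: [0.5855, -0.0541, 0.2601]
ee_rot: [3.142, 0.0, -0.115]
force: [-0.4, 0.7, 0.1]
width: 0.0004
gripper_force: 0.0
```

```bash
python3 look.py
python3 - <<'E'
from h import *
s=arm.grab_frame("scene")
cv2.imwrite("pics/c6.png",cv2.resize(s[200:320,250:410],None,fx=5,fy=5,interpolation=3))
E
```

```text
scene head_top 0.64 [ 0.6112 -0.0531  0.1786]
scene pump 0.62 [ 0.6088 -0.0568  0.0041]
top pump 0.61 [ 6.092e-01 -5.200e-02  2.000e-04]
[0.41526095 0.05709099 0.38515928]
```

View pics/c6.png

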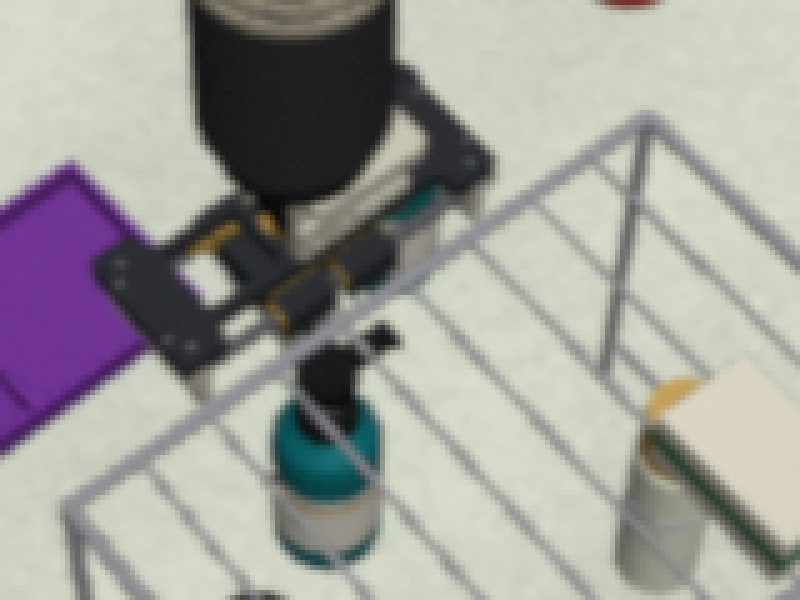

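Emit:
move_arm(increments=[{"dx": 0.002, "dy": -0.001, "dz": 0.002, "twist": 0, "jaw": -1}, {"dx": 0.002, "dy": -0.001, "dz": 0.002, "twist": 0, "jaw": -1}, {"dx": 0.002, "dy": 0, "dz": 0.002, "twist": 0, "jaw": -1}, {"dx": 0, "dy": 0, "dz": 0, "twist": 0, "jaw": -1}, {"dx": 0, "dy": 0, "dz": 0, "twist": 0, "jaw": -1}])

```text
t: 21.6
eef_pos: [0.5902, -0.0521, 0.2529]
ee_rot: [3.141, 0.005, -0.115]
force: [-7.0, 1.0, 0.3]
width: 0.0005
gripper_force: 0.0
```

That is light bar contact. I'll back off 2.5 mm and press there.

Emit:
move_arm(increments=[{"dx": -0.0025, "dy": 0, "dz": 0, "twist": 0, "jaw": -1}, {"dx": 0, "dy": 0, "dz": 0.004, "twist": 0, "jaw": -1}, {"dx": 0, "dy": 0, "dz": 0.004, "twist": 0, "jaw": -1}, {"dx": 0, "dy": 0, "dz": 0.004, "twist": 0, "jaw": -1}, {"dx": 0, "dy": 0, "dz": 0.004, "twist": 0, "jaw": -1}, {"dx": 0, "dy": 0, "dz": 0, "twist": 0, "jaw": -1}, {"dx": 0, "dy": 0, "dz": 0, "twist": 0, "jaw": -1}])

```text
t: 22.18
eef_pos: [0.5898, -0.0516, 0.2383]
ee_rot: [3.142, -0.0, -0.114]
force: [-2.9, 0.9, 5.5]
width: 0.0007
gripper_force: 3.1
```

```bash
python3 look.py
```

```text
scene head_top 0.74 [ 0.6066 -0.053   0.1728]
scene pump 0.63 [ 0.6087 -0.0502 -0.0012]
scene clip 0.65 [ 0.6092 -0.0511  0.1751]
scene clip_tab 0.27 [ 0.6085 -0.0504  0.1734]
top pump 0.53 [ 0.6119 -0.0509 -0.0016]
[-1.26620792  0.45652407  5.42690247]
```

Emit:
move_arm(increments=[{"dx": 0, "dy": 0, "dz": 0.003, "twist": 0, "jaw": -1}, {"dx": 0, "dy": 0, "dz": 0.003, "twist": 0, "jaw": -1}, {"dx": 0, "dy": 0, "dz": 0.003, "twist": 0, "jaw": -1}, {"dx": 0, "dy": 0, "dz": 0.002, "twist": 0, "jaw": -1}, {"dx": 0, "dy": 0, "dz": 0, "twist": 0, "jaw": -1}, {"dx": 0, "dy": 0, "dz": 0, "twist": 0, "jaw": -1}])

```text
t: 23.18
eef_pos: [0.5899, -0.0517, 0.2281]
ee_rot: [-3.142, -0.001, -0.114]
force: [-4.3, 0.8, 9.3]
width: 0.0001
gripper_force: 5.3
```

```bash
python3 look.py
```

```text
scene head_top 0.68 [ 0.608  -0.0504  0.1649]
scene pump 0.74 [ 0.6099 -0.0534  0.0054]
top pump 0.6 [ 0.6099 -0.0529  0.0012]
[-4.12951442  1.40686002  9.99429226]
```

Emit:
move_arm(increments=[{"dx": 0, "dy": 0, "dz": 0.001, "twist": 0, "jaw": -1}, {"dx": 0, "dy": 0, "dz": 0.001, "twist": 0, "jaw": -1}, {"dx": 0, "dy": 0, "dz": 0.001, "twist": 0, "jaw": -1}, {"dx": 0, "dy": 0, "dz": 0, "twist": 0, "jaw": -1}, {"dx": 0, "dy": 0, "dz": 0, "twist": 0, "jaw": -1}])

```text
t: 24.1
eef_pos: [0.5899, -0.0517, 0.2258]
ee_rot: [-3.142, -0.002, -0.114]
force: [-6.1, 1.7, 13.6]
width: 0.0005
gripper_force: 7.0
```

Emit:
move_arm(increments=[{"dx": 0, "dy": 0, "dz": 0.0007, "twist": 0, "jaw": -1}, {"dx": 0, "dy": 0, "dz": 0.0007, "twist": 0, "jaw": -1}, {"dx": 0, "dy": 0, "dz": 0, "twist": 0, "jaw": -1}, {"dx": 0, "dy": 0, "dz": 0, "twist": 0, "jaw": -1}, {"dx": 0, "dy": 0, "dz": 0, "twist": 0, "jaw": -1}])

```text
t: 24.52
eef_pos: [0.59, -0.0518, 0.2256]
ee_rot: [3.142, -0.003, -0.113]
force: [-11.0, 2.4, 21.3]
width: 0.0004
gripper_force: 10.5
```

```bash
python3 look.py
```

```text
scene head_top 0.6 [ 0.6077 -0.0543  0.1598]
scene pump 0.81 [ 0.6067 -0.0513  0.0009]
top pump 0.61 [ 0.6087 -0.0531 -0.0009]
[-10.07835106   2.45685759  21.53873435]
```

At the stop: 21 N, head_top at 0.160. Now I release and check that the head rises.

Emit:
move_arm(increments=[{"dx": 0, "dy": 0, "dz": -0.004, "twist": 0, "jaw": -1}, {"dx": -0.001, "dy": 0, "dz": -0.005, "twist": 0, "jaw": -1}, {"dx": 0, "dy": 0, "dz": -0.005, "twist": 0, "jaw": -1}, {"dx": 0, "dy": 0, "dz": -0.005, "twist": 0, "jaw": -1}, {"dx": 0, "dy": 0, "dz": -0.005, "twist": 0, "jaw": -1}, {"dx": 0, "dy": 0, "dz": -0.004, "twist": 0, "jaw": -1}, {"dx": 0, "dy": 0, "dz": 0, "twist": 0, "jaw": -1}, {"dx": 0, "dy": 0, "dz": 0, "twist": 0, "jaw": -1}, {"dx": 0, "dy": 0, "dz": 0, "twist": 0, "jaw": -1}])

```text
t: 25.77
eef_pos: [0.5883, -0.0516, 0.2501]
ee_rot: [3.141, 0.001, -0.114]
force: [-0.0, 0.2, 0.4]
width: 0.0
gripper_force: 0.0
```

```bash
python3 look.py
```

```text
scene head_top 0.55 [ 0.6091 -0.0544  0.1792]
scene pump 0.75 [ 0.6073 -0.0526  0.0018]
scene clip_tab 0.3 [ 0.6053 -0.0483  0.0017]
top pump 0.85 [ 0.6096 -0.0544 -0.002 ]
[ 1.22092965 -1.06739007  1.3024127 ]
```

Emit:
move_arm(increments=[{"dx": 0.001, "dy": 0, "dz": 0.004, "twist": 0, "jaw": -1}, {"dx": 0, "dy": 0, "dz": 0.004, "twist": 0, "jaw": -1}, {"dx": 0, "dy": 0, "dz": 0.004, "twist": 0, "jaw": -1}, {"dx": 0, "dy": 0, "dz": 0.004, "twist": 0, "jaw": -1}, {"dx": 0, "dy": 0, "dz": 0.004, "twist": 0, "jaw": -1}, {"dx": 0, "dy": 0, "dz": 0.003, "twist": 0, "jaw": -1}, {"dx": 0, "dy": 0, "dz": 0.002, "twist": 0, "jaw": -1}, {"dx": 0, "dy": 0, "dz": 0.002, "twist": 0, "jaw": -1}, {"dx": 0, "dy": 0, "dz": 0.001, "twist": 0, "jaw": -1}, {"dx": 0, "dy": 0, "dz": 0, "twist": 0, "jaw": -1}, {"dx": 0, "dy": 0, "dz": 0, "twist": 0, "jaw": -1}, {"dx": 0, "dy": 0, "dz": 0, "twist": 0, "jaw": -1}])

```text
t: 27.27
eef_pos: [0.59, -0.0518, 0.2256]
ee_rot: [3.142, -0.003, -0.113]
force: [-8.7, 2.6, 21.8]
width: 0.0003
gripper_force: 11.4
```

```bash
python3 look.py
```

```text
scene head_top 0.46 [ 0.6089 -0.0504  0.1577]
scene pump 0.87 [ 0.6101 -0.0537 -0.0019]
top pump 0.75 [ 0.6086 -0.0541 -0.002 ]
[-9.1806441   1.97357411 22.19399151]
```

The second stop is reached. I'll release, rise, then retreat.

Emit:
move_arm(increments=[{"dx": 0, "dy": 0, "dz": -0.004, "twist": 0, "jaw": -1}, {"dx": -0.001, "dy": 0, "dz": -0.005, "twist": 0, "jaw": -1}, {"dx": 0, "dy": 0, "dz": -0.005, "twist": 0, "jaw": -1}, {"dx": 0, "dy": 0, "dz": -0.005, "twist": 0, "jaw": -1}, {"dx": 0, "dy": 0, "dz": -0.005, "twist": 0, "jaw": -1}, {"dx": 0, "dy": 0, "dz": -0.006, "twist": 0, "jaw": -1}, {"dx": 0, "dy": 0, "dz": 0, "twist": 0, "jaw": -1}, {"dx": -0.01, "dy": 0, "dz": 0, "twist": 0, "jaw": -1}, {"dx": -0.02, "dy": 0, "dz": 0, "twist": 0, "jaw": -1}, {"dx": -0.03, "dy": 0, "dz": 0, "twist": 0, "jaw": -1}, {"dx": -0.03, "dy": 0, "dz": -0.02, "twist": 0, "jaw": -1}, {"dx": 0, "dy": 0, "dz": -0.02, "twist": 0, "jaw": -1}])

```text
t: 28.77
eef_pos: [0.4932, -0.0417, 0.2913]
ee_rot: [3.141, 0.006, -0.114]
force: [1.1, -0.3, -0.5]
width: 0.0006
gripper_force: 0.0
```

Emit:
move_arm(increments=[{"dx": 0, "dy": -0.03, "dz": 0, "twist": 0, "jaw": -1}, {"dx": 0, "dy": -0.035, "dz": 0, "twist": 0, "jaw": -1}, {"dx": 0, "dy": -0.035, "dz": 0, "twist": 0, "jaw": -1}, {"dx": 0, "dy": -0.035, "dz": 0, "twist": 0, "jaw": -1}, {"dx": 0, "dy": -0.035, "dz": 0, "twist": 0, "jaw": -1}, {"dx": 0, "dy": -0.035, "dz": 0, "twist": 0, "jaw": -1}, {"dx": 0, "dy": -0.035, "dz": 0, "twist": 0, "jaw": -1}, {"dx": 0, "dy": -0.035, "dz": 0, "twist": 0, "jaw": -1}, {"dx": 0, "dy": 0, "dz": 0, "twist": 0, "jaw": -1}, {"dx": 0, "dy": 0, "dz": 0, "twist": 0, "jaw": -1}])

```text
t: 29.6
eef_pos: [0.5296, 0.2332, 0.2914]
ee_rot: [3.14, 0.002, -0.112]
force: [0.1, -0.9, -0.1]
width: 0.0003
gripper_force: 0.0
```

```bash
python3 look.py;python3 look.py
python3 - <<'E'
from h import *
a=cv2.imread("pics/top0.png");b=arm.grab_frame("top");arm.grab_frame("scene")
for c in("scene","top"):
    for n in("clip","clip_tab"):
        for r in arm.pinpoint(c,n)[:1]:print(c,n,np.round(r["position"],4))
x=cv2.resize(np.vstack([a[130:230,280:440],b[130:230,280:440]]),None,fx=3,fy=3,interpolation=3)
cv2.imwrite("pics/c7.png",x)
E
```

```text
scene head_top 0.69 [ 0.6072 -0.0492  0.1766]
scene pump 0.94 [ 0.6068 -0.0523  0.0034]
top head_top 0.62 [ 0.6068 -0.0556  0.1779]
top pump 0.77 [ 6.116e-01 -5.150e-02  4.000e-04]
[ 0.36656129  0.04671085 -0.17655409]
scene head_top 0.44 [ 0.6115 -0.0509  0.1779]
top head_top 0.59 [ 0.6065 -0.0572  0.1773]
top pump 0.73 [ 6.131e-01 -5.220e-02  4.000e-04]
[-0.07064761  0.40428289 -0.22480836]
scene clip [ 0.4877 -0.3218  0.0016]
scene clip_tab [ 0.4596 -0.3244  0.0091]
top clip [ 0.4861 -0.3256  0.0034]
top clip_tab [ 0.462   0.369  -0.0013]
```

View pics/c7.png

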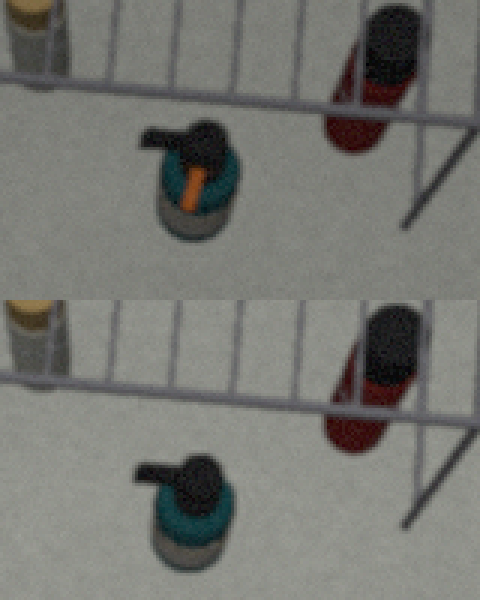

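The bottle moved about 23–25 mm, under the 30 mm limit, with its head up and upright. The two cans are unmoved in the crops and the clip is in the tray. I'm handing it in.

```bash
python3 -c "
from station import arm
print(arm.job_done())"
```

```text
the job is handed in; nothing more can be done
None
```

I handed the job in, but the hand-in gave no verdict: the clip lies in the bamboo tray's large compartment, and I pressed the pump head to its stop twice, with it up again after each press. The shelf's front bar blocked pressing where the bottle stood, so I drew it about 24 mm forward (limit 30 mm); it stands upright.

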